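# Tip a sharpening stone out of its fitted case and clamp it in the sharpening base

### The job

The knives want sharpening: the sharpening stone lies flush in its fitted wooden case, in front of the toaster. Press the stone down at its near end, the one at the case's thumb notch, so that its other end tips up out of the case, take it by its long sides and lift it out, then clamp it in the black sharpening base: push the sprung steel jaw back with one end of the stone until the other end goes down inside the fixed stop, so that the stone lies flat on the bed, held between the two, and let go. The stone is brittle, so set it down rather than dropping it, and leave the mug, the pepper mill and the kitchen timer where they stand.

Things in the scene. Friction and masses are not known exactly. Their poses are not given: they have to be found in the camera images.
- stone: the sharpening stone: a plain bar 110 long (its x), 48 wide (y), 15 thick (z), about 0.24 kg, pale grey above, darker below. Origin: centre of its underside; z comes out of its pale top. It starts in the case, top level with the rim. Tipped, it leans at about 40 degrees, near end down in the case, its long sides free for the last 30 mm of the raised far end
- stone_press (a point): on the stone's top face, in the middle of its width, 14 from its near end, over the hollow: a light push here tips the stone; past about 20 degrees it drops over by itself onto the hollow's sloping floor and stays so when let go. A push on its far half lays it flush again
- stone_case: the fitted case, an open wooden box 129 long (x), 67 wide (y), 58 high; it does not move. Origin: centre of its underside; its x axis points to its far end, at the toaster. Walls 8 thick, inside 113 x 51. The wall at the near (-x) end has a thumb notch, 32 wide and 10 deep, in its middle
- case_seat_edge (a point): inside the case, on the near edge of the flat seat that carries the stone, 15 below the rim and 2.5 short of the case's middle; the stone tips over this edge. From here the floor of the hollow slopes down to the near end at 40 degrees, to 6 above the worktop
- sharpening_base: the black sharpening base; it does not move: a foot 162 x 66, 10 high, and on it a bed 40 wide along its x. At the far (+x) end of the bed is a fixed stop, at the near (-x) end a sprung steel jaw, each 40 wide, 8 thick, 6 higher than the bed. The stone overhangs the bed by 4 along both sides. Origin: on the worktop, 28 below the point bed_middle; the foot reaches 92 to its -x, 70 to its +x
- bed_middle (a point): the middle of the place of the stone on the base's level bed, 28 above the worktop: the middle of the stone's underside belongs here, its length along the base's x, either way round
- sprung_jaw (a joint): how far the jaw is pushed back, in m, along the base's -x: 0 at rest, 0.014 at the most. A spring drives it out, with 3 N at rest and 0.7 N more for each mm. It reads 0.005 with the stone clamped; at 0.009 there are 4 mm to spare for the stone's other end at the stop
- jaw_face (a point): on the jaw's face that looks to the stone, at its top edge, middle of its width, 6 above the bed; it moves with the jaw and is 50 from bed_middle at rest, so that the gap is 105, 5 less than the stone's length
- stop_face (a point): on the fixed stop's face that looks to the stone, at its top edge, middle of its width, 6 above the bed, 55 from bed_middle
- toaster: two-slot toaster, 272 long, 158 wide, 191 high, standing across the case's far end, about 12 from it; it does not move. Origin: centre of its underside
- mug_1: small white mug, 62 x 85 x 51 high, left or right of the case; origin at its underside
- mill_2: dark wooden pepper mill, 58 across, 150 high, beyond the base; origin: centre of its underside
- kitchen_timer: round wind-up timer, 64 across, 48 high, on the other side of the case than the mug; origin: centre of its underside

How it is judged:
By the outcome, as a careful person would: the job done as asked, in the order asked, and still so for the second after the job is handed in, with the robot touching nothing.
It also fails if it takes over 58 s, if anything falls off the work surface, if the arm or the gripper's body presses on something with over 40 N, if the wrist force passes 120 N, or if a joint passes its speed limit or range.

### The arm

A 6-joint arm with a two-finger parallel gripper is mounted at the origin on a cart in front of the work surface, level with it; the furniture and walls round the work are solid. World frame = base frame: x ahead of the robot, y to its left, z up, the work surface at z = 0. Lengths are in m, angles in rad, forces in N, time in s.
With the tool pointing down it reaches from about 0.3 to 0.875 m from the base axis. Payload 6.4 kg.
Tool frame: the origin (TCP) lies at the very end of the fingers, on their centre line; the grasp point (between the pads) lies 19 mm behind it; z points along the fingers, y is the line along which they close (so a half turn about z gives the same grasp; the last joint's range is limited). The gripper opens to 85 mm and grips with 20 to 120 N. Pads are 22 mm wide; open, the fingers measure 114 mm over their backs; the gripper's body (76 mm by 85 mm) begins 54 mm behind the grasp point. The pads swing forward as they close: fully open they stand 13 mm farther back than shut.
Start: joints at [0.897, 0.181, 1.607, -0, 1.354, -0.206], TCP at [0.259, 0.513, 0.231] pointing down, gripper open.
Joint ranges: [-2.99, 2.99], [-0.89, 2.07], [0.3, 2.58], [-1.14, 4.28], [0, 2.63], [-3.12, 3.12]. Speed limits (rad/s): [2.57, 2.57, 3.01, 3.14, 3.14, 3.14].

### API

Orientations are given as a unit quaternion [w, x, y, z].
In Python, from bench import ctrl, eyes, job, status gives the robot as it stands (ctrl), with the cameras (eyes), the job (job) and the readings (status).
- The arm moves only by the tool creep_tool, called after "Request:" as name([rows], argument=value, ...), one row to a line, values as JSON. Schema: {"type":"object","properties":{"deltas":{"type":"array","items":{"type":"object","properties":{"sx":{"type":"number"},"sy":{"type":"number"},"sz":{"type":"number"},"drx":{"type":"number"},"dry":{"type":"number"},"drz":{"type":"number"},"finger_gap":{"type":"number"}},"additionalProperties":false,"required":["finger_gap"]},"minItems":1,"maxItems":10},"only":{"type":"string"},"quiet":{"type":"boolean"},"lines":{"type":"string"}},"required":["deltas"],"additionalProperties":false}. deltas is a list of rows, 1 to 10 of them, each an object with the fields sx, sy, sz (the shift in parts of the range, where 1.0 means 0.8 m), drx, dry, drz (a rotation vector in normalised numbers (1 is 2 pi rad)), finger_gap (the opening from 0.0 (shut) to 1.0 (fully open)); a field left out counts as zero (the opening has to be given); each row is the pose to reach, as a shift and turn from the pose commanded when the call began, along the tool's axes at that moment; what a row does not reach only later rows make up. A row lasts 1/8 s, in which the tool goes at most 0.0625 m and 0.188 rad, less where a joint would pass 70% of its speed; a pose out of reach is approached as far as the arm can. The fingers move at their own pace and stop on an object; the grip force is fixed at half the most. Time passes only in rows, so rows that do not move let the fingers close. The tool returns the time, the measured TCP pose, the force, the opening and the grip force at its end. only (a regular expression) keeps the lines of the reply that match it, lines (a string "A,B") keeps lines A to B, and quiet returns only ok. A shift or turn number past 1, either way, is cut back to 1. Input that does not fit is refused with a message, and nothing moves.
- status.get_obs(): the state, without advancing time (a new reading comes with each control period).
- eyes.camera(name): name is "side" or "top"; returns the picture (420x560x3 uint8, blue, green, red); there is no depth.
- eyes.camera_params(name): a dict with "fovy" (degrees; the focal length in pixels is half the picture's height over the tangent of half this angle, whatever the lens; pixels are square), "cx", "cy" (the principal point, pixels), "dist" ([k1, k2, p1, p2, k3] as OpenCV has them; the pictures are not rectified), "view" (4x4, takes a point from world to camera coordinates). Camera axes: x right, y up, looking along -z (the intrinsics and any distortion apply to the point x, -y, -z); pixel columns grow to the right and rows downward; lengths in m; the calibration is good to about 2 mm. A picture is of the moment at which its call begins. camera_params takes no time and is no camera call.
- job.hand_in(): hands the job in; it is judged then, once.
The state is a dict: "time_s": time; "q": joint angles; "dq": joint speeds; "joint_efforts": joint torques, N m; "eef_pos": TCP position; "eef_rot": TCP orientation; "wrist_force": force on the tool from outside, world axes, zero at the start; "torque": the same for the moment, N m; "opening": opening from 0.0 (shut) to 1.0 (fully open); "grasp_force": force on a finger pad.
Only numpy, scipy, OpenCV 4.12 (cv2) and the standard library are available. Lean on these libraries where they do the work, as an engineer would, in place of code of your own. Each camera call takes 0.05 s, during which the arm holds its last target. There are 200 camera calls.

## Working session

There is one attempt and no reset: what is moved stays moved. The work goes in short steps, Python scripts to look and compute and a tool call to move; the robot and the scene stay as the last step left them, time stands still between calls to the robot, and variables do not carry over. Pictures are saved under pics/ and viewed, at most 10 in all, crops included, and the job is handed in when it is done.

```bash
ls; mkdir -p pics; python3 - <<'E'
from bench import ctrl, eyes, job, status
import cv2
for n in("top","side"):
    cv2.imwrite(f"pics/{n}0.png",eyes.camera(n)); p=eyes.camera_params(n); print(n,p)
o=status.get_obs(); print(o)
E
```

```text
bench.py
pics
top {'fovy': 55.68028065989945, 'cx': 280.98861271169966, 'cy': 213.58689735756434, 'dist': array([-0.11084045,  0.        ,  0.        ,  0.        ,  0.        ]), 'view': array([[-0.00456051, -0.9999131 ,  0.01236876, -0.27802572],
       [ 0.99468391, -0.00326351,  0.10292363, -0.57534711],
       [-0.10287432,  0.01277239,  0.99461236, -0.87367156],
       [ 0.        ,  0.        ,  0.        ,  1.        ]])}
side {'fovy': 44.58957913358985, 'cx': 270.41372766651165, 'cy': 213.30864946228434, 'dist': array([-0.18741807,  0.        ,  0.        ,  0.        ,  0.        ]), 'view': array([[-0.95551141, -0.29470467, -0.01212867,  0.45988735],
       [ 0.1521231 , -0.52761931,  0.83574902, -0.27593361],
       [-0.25269846,  0.79672268,  0.54897765, -0.59822766],
       [ 0.        ,  0.        ,  0.        ,  1.        ]])}
{'time_s': 0.1, 'q': array([ 8.96710592e-01,  1.81468638e-01,  1.60793518e+00,  1.25605515e-05,
        1.35377748e+00, -2.06257673e-01]), 'dq': array([-0.0013773 , -0.00063884, -0.00294708, -0.00036336, -0.00070125,
       -0.00144676]), 'joint_efforts': array([-7.35036210e-04, -4.45878518e+01, -3.52239847e+01, -2.65666249e-04,
        4.08475680e-03,  3.49164281e-05]), 'eef_pos': array([0.25893435, 0.51283592, 0.23046004]), 'eef_rot': array([-3.44005277e-04,  2.31787975e-01,  9.72766007e-01, -7.15996275e-04]), 'wrist_force': array([0.3029516 , 0.86708068, 0.69913956]), 'torque': array([-0.016931  ,  0.03151526, -0.02177755]), 'grasp_force': 0.0, 'opening': 1.001312349720283}
```

View pics/top0.png

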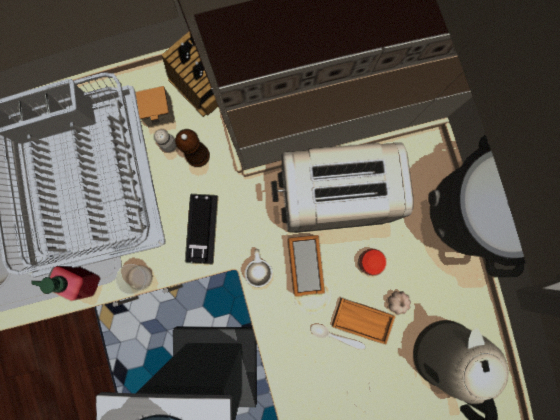

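View pics/side0.png

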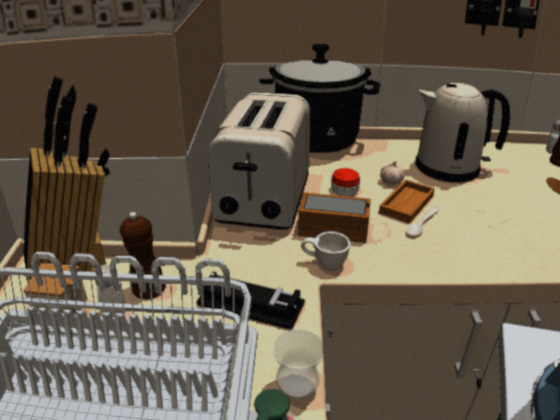

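The top view shows the case with the pale stone at about (307,265), the base at (202,228) with the jaw at its lower end (about row 248), the mug at (258,270), the timer at (373,262) and the mill at (190,145). The side view shows the case at (335,213) and the base at (250,298). I'll take enlarged crops next.

```bash
python3 - <<'E'
import cv2,numpy as np
a=cv2.imread("pics/top0.png")
f=lambda im,x,y,w,h,s:cv2.resize(im[y:y+h,x:x+w],None,fx=s,fy=s,interpolation=cv2.INTER_CUBIC)
c=f(a,175,185,160,120,5)
c=np.clip(c.astype(float)*1.0,0,255)**.7*255**.3
for i in range(0,160,20): cv2.putText(c,str(175+i),(i*5,10),0,.4,(0,0,255)); cv2.line(c,(i*5,0),(i*5,600),(0,0,255),1) if 0 else None; cv2.circle(c,(i*5,14),2,(0,0,255),-1)
for i in range(0,120,20): cv2.putText(c,str(185+i),(0,i*5+5),0,.4,(0,0,255))
cv2.imwrite("pics/crop1.png",c)
b=cv2.imread("pics/side0.png")
c=f(b,190,185,200,145,4); c=c.astype(float)**.7*255**.3
for i in range(0,200,20): cv2.putText(c,str(190+i),(i*4,10),0,.4,(0,0,255)); 
for i in range(0,145,20): cv2.putText(c,str(185+i),(0,i*4+5),0,.4,(0,0,255))
cv2.imwrite("pics/crop2.png",c)
E
```

```text
[ WARN:0@0.034] global loadsave.cpp:1063 imwrite_ Unsupported depth image for selected encoder is fallbacked to CV_8U.
```

View pics/crop1.png

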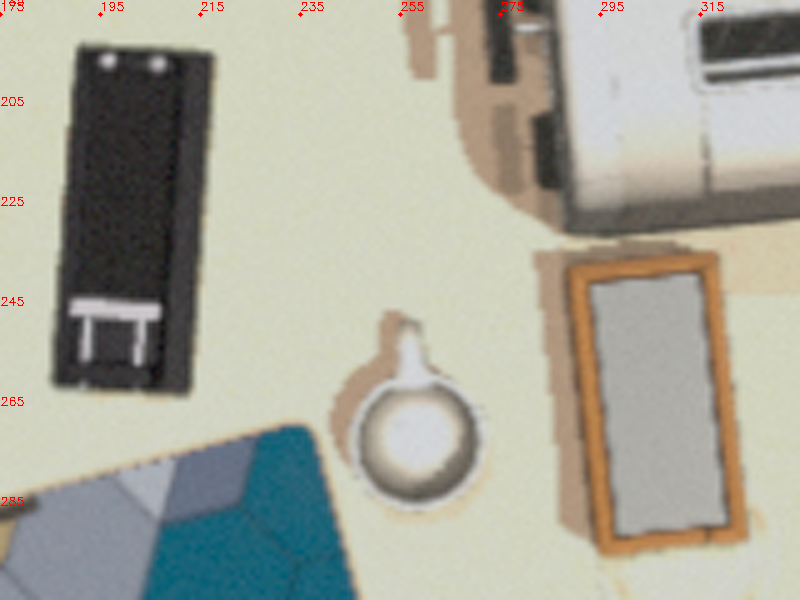

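View pics/crop2.png

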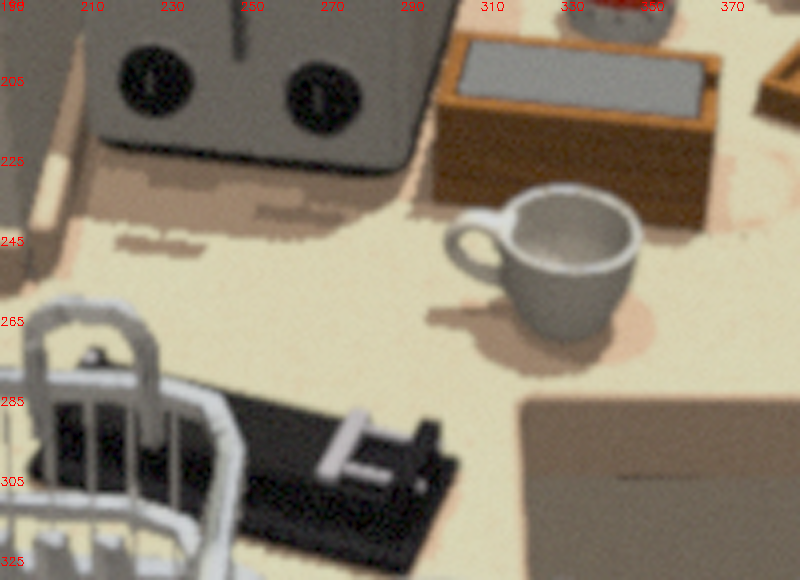

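The crops show the case rim corners (crop1: (569,266), (718,254), (748,540), (602,555)), with the notch at the lower end. The jaw face runs (72,297)–(162,299), and the base foot corners are (214,53), (190,395) and (52,387).

```bash
cat > h.py <<'E'
from bench import ctrl, eyes, job, status
import numpy as np, cv2
from scipy.spatial.transform import Rotation as R
from scipy.optimize import least_squares
def K(n):
    p=eyes.camera_params(n); f=210/np.tan(np.radians(p["fovy"]/2))
    return np.array([[f,0,p["cx"]],[0,f,p["cy"]],[0,0,1]]),p["dist"],np.diag([1,-1,-1,1])@p["view"]
def proj(n,X):
    k,d,V=K(n); return cv2.projectPoints(np.asarray(X,float).reshape(-1,3),cv2.Rodrigues(V[:3,:3])[0],V[:3,3],k,d)[0][:,0]
def at(n,uv,z):
    k,d,V=K(n); u=cv2.undistortPoints(np.array(uv,float).reshape(-1,1,2),k,d)[:,0]
    r=np.c_[u,np.ones(len(u))]@V[:3,:3]; c=-V[:3,:3].T@V[:3,3]
    return c+r*((np.asarray(z)-c[2])/r[:,2])[:,None]
def fit(L,obs,x0):
    """obs: list (cam,uv,local idx); pose x,y,yaw on the table"""
    def w(x): c,s=np.cos(x[2]),np.sin(x[2]); return np.c_[x[0]+c*L[:,0]-s*L[:,1],x[1]+s*L[:,0]+c*L[:,1],L[:,2]]
    return least_squares(lambda x:np.concatenate([(proj(n,w(x)[i])-u).ravel() for n,u,i in obs]),x0),w
def tool():
    o=status.get_obs(); w,x,y,z=o["eef_rot"]; return o["eef_pos"],R.from_quat([x,y,z,w]),o
E
python3 - <<'E'
from h import *
c1=lambda p:np.array(p,float)/5+[175,185]-.4
c2=lambda p:np.array(p,float)/4+[190,185]-.375
t=c1([(569,266),(718,254),(748,540),(602,555)])
P=at("top",t,[.058]*4);print(P.round(4)); print(np.linalg.norm(P-np.roll(P,-1,0),axis=1))
a,b,z=.0645,.0335,.058
L=np.array([(a,b,z),(a,-b,z),(-a,-b,z),(-a,b,z)])
s=c2([(458,33),(435,99),(713,128),(718,60)]) # far-right, far-left, near-left, near-right
for obs in ([("top",t,[0,1,2,3])],[("side",s,[1,0,3,2])],[("top",t,[0,1,2,3]),("side",s,[1,0,3,2])]):
    r,w=fit(L,obs,[.55,-.3,0]); print("case",r.x.round(4),r.fun.round(1))
# base
L=np.array([(-.05,.02,.034),(-.05,-.02,.034),(.07,-.033,.01),(-.092,-.033,.01),(-.092,.033,.01)])
t=c1([(72,297),(162,299),(214,53),(190,395),(52,387)])
s=c2([(318,476),(354,408),(458,460),(405,572)])
for obs in ([("top",t,[0,1,2,3,4])],[("side",s,[0,1,3,4])],[("top",t,[0,1,2,3,4]),("side",s,[0,1,3,4])]):
    r,w=fit(L,obs,[.58,-.08,0]); print("base",r.x.round(4),r.fun.round(1))
print(at("top",[(258,272)],[.05]),at("top",[(373,262)],[.04]),at("top",[(187,138)],[.15]))
p,r,o=tool();print(p,r.as_matrix().round(3))
E
```

```text
[[ 0.518  -0.296   0.058 ]
 [ 0.5229 -0.3617  0.058 ]
 [ 0.3981 -0.3733  0.058 ]
 [ 0.3921 -0.3096  0.058 ]]
[0.065873   0.12543757 0.06402882 0.12657241]
case [ 0.4578 -0.3352  0.097 ] [-0.2 -0.4  0.3 -1.   0.6  0.5 -0.7  0.8]
case [ 0.4581 -0.3312  0.0856] [-0.9 -1.3 -1.   0.7  0.7  1.1  1.3 -1.2]
case [ 0.4582 -0.334   0.0929] [-0.6 -0.6 -0.1 -1.2  0.   0.5 -1.4  0.6 -0.8 -1.9 -0.6  0.1  1.   0.2
  1.4 -2.1]
base [ 0.5543 -0.0952 -0.0561] [ 0.2  0.  -0.3  0.6  0.2 -0.9  0.3  0.1 -0.4  0.1]
base [ 0.5539 -0.0914 -0.0735] [-1.1 -0.1 -0.6  0.2  1.2 -0.3  0.5  0.1]
base [ 0.5543 -0.0937 -0.0711] [-0.8 -0.1 -1.3  0.7 -0.  -0.6 -0.9  0.3 -1.6 -0.1 -0.9 -1.2 -0.5 -0.8
  1.3 -1.4  0.8 -1.1]
[[ 0.44328379 -0.22886676  0.05      ]] [[ 0.46317683 -0.48670698  0.04      ]] [[ 0.71698741 -0.08850839  0.15      ]]
[0.25893435 0.51283592 0.23046004] [[-0.893  0.451 -0.001]
 [ 0.451  0.893 -0.001]
 [ 0.    -0.002 -1.   ]]
```

```bash
cat > go.py <<'E'
# print tool-frame shift/rotvec to a target: frame (case/base), local xyz of TCP, pitch (tool z leans: + = tips point to local +x), yaw offset
from h import *
import sys
F={"case":(.458,-.3345,.095),"base":(.554,-.0945,-.062)}
def delta(f,xyz,pitch=0):
    x,y,a=F[f]; p,r,o=tool(); Rz=R.from_euler("z",a)
    T=Rz*R.from_matrix(np.diag([1,-1,-1.]))*R.from_euler("y",0)
    T=Rz*R.from_euler("y",-pitch)*R.from_matrix(np.diag([1,-1,-1.]))
    w=np.array([x,y,0])+Rz.apply(xyz)
    return r.inv().apply(w-p),(r.inv()*T).as_rotvec()
f=sys.argv[1]; v=[float(s) for s in sys.argv[2:]]
d,rv=delta(f,np.array(v[:3])/1000,np.radians(v[3]) if len(v)>3 else 0)
p,r,o=tool(); x,y,a=F[f]
print("d",d.round(4),"rv",rv.round(3)); q=R.from_euler("z",-a).apply(p-[x,y,0])*1000; zz=R.from_euler("z",-a).apply(r.apply([0,0,1]))
print("local now",q.round(1),"pitch",np.degrees(np.arctan2(zz[0],-zz[2])).round(1),"F",o["wrist_force"].round(1),"t",o["time_s"])
E
python3 go.py case -41 0 130 0
```

```text
d [-0.5251 -0.6882  0.1014] rv [-1.000e-03  2.000e-03  2.579e+00]
local now [-117.8  862.4  230.5] pitch -0.1 F [0.3 0.9 0.7] t 0.1
```

The rows are not in the units I measure in: shifts go in shares of 0.8 m and turns go in shares of 2 pi rad. I convert before sending: -0.49 m / 0.8 = -0.6125, -0.44 m / 0.8 = -0.55, 1.84 rad / 6.2832 = 0.2928.

Request:
creep_tool([
  {"sx":-0.05,"sy":-0.0625,"drz":0.0286,"finger_gap":0},
  {"sx":-0.1,"sy":-0.125,"drz":0.0589,"finger_gap":0},
  {"sx":-0.15,"sy":-0.1875,"drz":0.0875,"finger_gap":0},
  {"sx":-0.1875,"sy":-0.25,"drz":0.1178,"finger_gap":0},
  {"sx":-0.2375,"sy":-0.3063,"drz":0.1464,"finger_gap":0},
  {"sx":-0.2813,"sy":-0.3688,"drz":0.1751,"finger_gap":0},
  {"sx":-0.325,"sy":-0.4313,"drz":0.2053,"finger_gap":0},
  {"sx":-0.375,"sy":-0.4938,"drz":0.234,"finger_gap":0},
  {"sx":-0.425,"sy":-0.55,"drz":0.2642,"finger_gap":0},
  {"sx":-0.4688,"sy":-0.6125,"drz":0.2928,"finger_gap":0},
])

```text
time_s: 1.35
eef_pos: [0.3731, -0.0954, 0.2314]
eef_rot: [0.0, 0.916, 0.402, 0.0]
wrist_force: [0.6, -0.9, 0.7]
opening: 0.001
grasp_force: 0.0
```

```bash
python3 go.py case -41 0 130 0
```

```text
d [-0.1491  0.1969  0.1014] rv [ 0.001 -0.001  0.732]
local now [-61.9 246.1 231.4] pitch 0.0 F [ 0.6 -0.9  0.7] t 1.35
```

Scaled: 0.197 m / 0.8 = 0.2463, -0.149 m / 0.8 = -0.1863, 0.732 rad / 6.2832 = 0.1165.

Request:
creep_tool([
  {"sx":-0.0463,"sy":0.0613,"sz":0.0125,"drz":0.0286,"finger_gap":0},
  {"sx":-0.0938,"sy":0.1225,"sz":0.025,"drz":0.0583,"finger_gap":0},
  {"sx":-0.14,"sy":0.185,"sz":0.0375,"drz":0.0875,"finger_gap":0},
  {"sx":-0.1863,"sy":0.2463,"sz":0.0625,"drz":0.1165,"finger_gap":0},
  {"sx":-0.1863,"sy":0.2463,"sz":0.125,"drz":0.1165,"finger_gap":0},
  {"sx":-0.1863,"sy":0.2463,"sz":0.125,"drz":0.1165,"finger_gap":0},
  {"sx":-0.1863,"sy":0.2463,"sz":0.125,"drz":0.1165,"finger_gap":0},
])

```text
time_s: 2.22
eef_pos: [0.419, -0.3356, 0.1323]
eef_rot: [0.0, 0.999, 0.051, 0.0]
wrist_force: [0.6, -0.3, 0.3]
opening: 0.002
grasp_force: 0.0
```

```bash
python3 go.py case -41 0 64 0
python3 - <<'E'
from h import *
a=eyes.camera("top"); b=eyes.camera("side")
c=cv2.resize(a[190:310,230:340],None,fx=3.6,fy=3.6,interpolation=cv2.INTER_CUBIC); d=cv2.resize(b[120:260,280:400],None,fx=3.08,fy=3.08,interpolation=cv2.INTER_CUBIC)
h=min(len(c),len(d)); im=np.hstack([c[:h],d[:h]])
cv2.imwrite("pics/p1.png",im); print(im.shape); p,r,o=tool(); print(proj("top",p),proj("side",p))
E
```

```text
d [-0.0021  0.0025  0.0683] rv [ 0.    -0.     0.008]
local now [-38.9   2.6 132.3] pitch 0.0 F [ 0.6 -0.3  0.3] t 2.225
(431, 766, 3)
[[310.12047234 285.3445942 ]] [[358.77757354 169.68671325]]
```

View pics/p1.png

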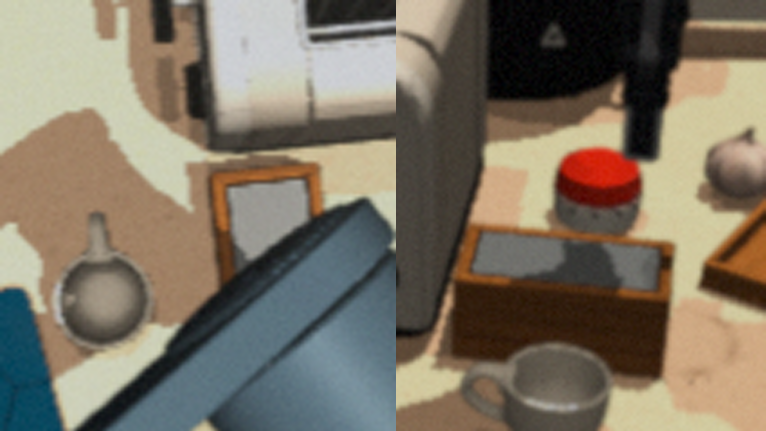

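The side view shows the closed fingertips at about pixel (360,171), against a predicted (359,170), so the calibration holds. Pressing now.

Scaled: 0.081 m / 0.8 = 0.1013, 0.0025 m / 0.8 = 0.0031, 0.008 rad / 6.2832 = 0.0013.

Request:
creep_tool([
  {"sx":-0.0025,"sy":0.0031,"sz":0.0625,"drz":0.0013,"finger_gap":0},
  {"sx":-0.0025,"sy":0.0031,"sz":0.0825,"drz":0.0013,"finger_gap":0},
  {"sx":-0.0025,"sy":0.0031,"sz":0.0875,"drz":0.0013,"finger_gap":0},
  {"sx":-0.0025,"sy":0.0031,"sz":0.0938,"drz":0.0013,"finger_gap":0},
  {"sx":-0.0025,"sy":0.0031,"sz":0.0975,"drz":0.0013,"finger_gap":0},
  {"sx":-0.0025,"sy":0.0031,"sz":0.1013,"drz":0.0013,"finger_gap":0},
])

```text
time_s: 3.08
eef_pos: [0.4173, -0.3393, 0.0511]
eef_rot: [0.001, 0.999, 0.047, 0.0]
wrist_force: [-2.0, -0.1, 1.8]
opening: 0.0
grasp_force: 1.2
```

```bash
python3 go.py case -41 0 44 0
```

```text
d [-0.     -0.0009  0.0071] rv [ 0.001 -0.    -0.001]
local now [-41.   -0.9  51.1] pitch 0.0 F [-2.  -0.1  1.8] t 3.075
```

Scaled: 0.009 m / 0.8 = 0.0113, 0.006 m / 0.8 = 0.0075.

Request:
creep_tool([
  {"sz":0.0038,"finger_gap":0},
  {"sz":0.0075,"finger_gap":0},
  {"sz":0.0113,"finger_gap":0},
  {"sz":0.0113,"finger_gap":0},
])

```text
time_s: 3.58
eef_pos: [0.4169, -0.3383, 0.0409]
eef_rot: [-0.0, 0.999, 0.047, -0.0]
wrist_force: [0.3, 0.2, -0.5]
opening: -0.001
grasp_force: 0.0
```

```bash
python3 go.py case -41 0 44 0
```

```text
d [ 0.0003  0.0001 -0.0031] rv [-0.001  0.    -0.001]
local now [-41.3   0.1  40.9] pitch -0.0 F [ 0.3  0.2 -0.5] t 3.575
```

Request:
creep_tool([
  {"sz":-0.0125,"finger_gap":0},
  {"sz":-0.0625,"finger_gap":0},
  {"sz":-0.125,"finger_gap":0.5},
  {"sx":-0.05,"sz":-0.1625,"finger_gap":1},
  {"sx":-0.1125,"sz":-0.1625,"finger_gap":1},
  {"sx":-0.1875,"sz":-0.1625,"finger_gap":1},
  {"sx":-0.1875,"sz":-0.1625,"finger_gap":1},
])

```text
time_s: 4.45
eef_pos: [0.2649, -0.3532, 0.1721]
eef_rot: [0.001, 0.999, 0.044, -0.0]
wrist_force: [0.9, -0.2, 0.1]
opening: 1.0
grasp_force: 0.0
```

```bash
python3 - <<'E'
from h import *
a=eyes.camera("top"); b=eyes.camera("side")
c=cv2.resize(a[210:310,260:340],None,fx=4.5,fy=4.5,interpolation=cv2.INTER_CUBIC); d=cv2.resize(b[160:250,290:380],None,fx=4.8,fy=4.8,interpolation=cv2.INTER_CUBIC)
h=min(len(c),len(d)); im=np.hstack([c[:h],d[:h]])
im=(im.astype(float)**.8*255**.2).astype(np.uint8)
cv2.imwrite("pics/p2.png",im); print(im.shape)
E
python3 go.py case 15 0 120 40
```

```text
(432, 792, 3)
d [ 0.2063 -0.0014  0.0525] rv [ 0.003  0.697 -0.002]
local now [-191.4   -0.6  172.3] pitch 0.1 F [-0.2 -0.2 -0.2] t 4.55
```

View pics/p2.png

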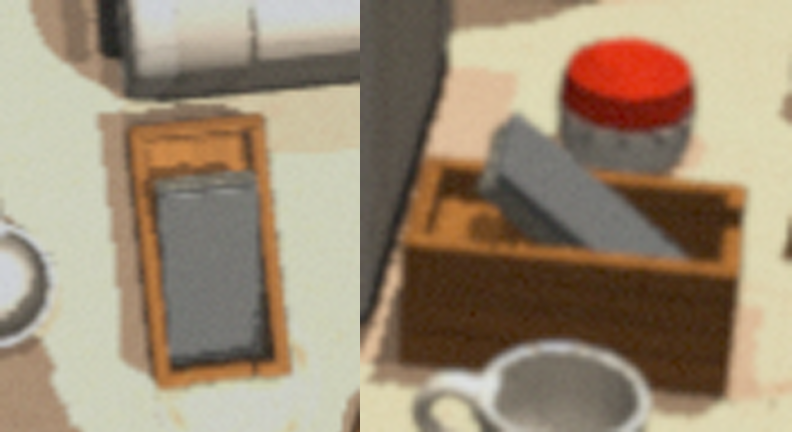

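The stone is tipped. In the side view, its far top corner is at crop (517,117), and the far end's left corner is about (487,187). In the top view, the far edge lies at crop rows 172–192. I'll compare those with predictions.

```bash
python3 - <<'E'
from h import *
x,y,a=.458,-.3345,.095
def pr(n,l):
    w=np.array([x,y,0])+R.from_euler("z",a).apply(np.array(l)/1000); q=proj(n,w)
    return ((q-[260,210]+.5)*4.5 if n=="top" else (q-[290,160]+.5)*4.8+[360,0]).round(0).tolist()
L=[(27.7,24,88.2),(27.7,-24,88.2),(37.4,24,76.7),(37.4,-24,76.7)]
print("slid",pr("top",L),pr("side",L))
L=[(l[0]+3,l[1],l[2]+2.5) for l in L]; print("unslid",pr("top",L),pr("side",L))
L=[(s*64.5,t*33.5,58) for s,t in((1,1),(1,-1),(-1,-1),(-1,1))];print("rim",pr("top",L),pr("side",L))
E
```

```text
slid [[158.0, 198.0], [259.0, 188.0], [155.0, 178.0], [255.0, 168.0]] [[503.0, 168.0], [518.0, 105.0], [476.0, 192.0], [493.0, 128.0]]
unslid [[158.0, 192.0], [259.0, 182.0], [154.0, 172.0], [255.0, 162.0]] [[495.0, 161.0], [511.0, 99.0], [469.0, 185.0], [485.0, 122.0]]
rim [[128.0, 125.0], [264.0, 112.0], [292.0, 376.0], [155.0, 391.0]] [[401.0, 239.0], [427.0, 151.0], [749.0, 182.0], [742.0, 274.0]]
```

```bash
python3 go.py case -16 0 118.6 40
```

```text
d [ 0.1753 -0.0013  0.0538] rv [ 0.003  0.697 -0.002]
local now [-191.4   -0.6  172.3] pitch 0.1 F [-0.2 -0.2 -0.2] t 4.55
```

Scaled: 0.175 m / 0.8 = 0.2188, 0.13 m / 0.8 = 0.1625, 0.697 rad / 6.2832 = 0.1109.

Request:
creep_tool([
  {"sx":0.05,"dry":0.0286,"finger_gap":1},
  {"sx":0.1125,"sy":-0.0013,"dry":0.0573,"finger_gap":1},
  {"sx":0.1625,"sy":-0.0013,"sz":0.025,"dry":0.0859,"finger_gap":1},
  {"sx":0.2188,"sy":-0.0013,"sz":0.0675,"dry":0.1109,"finger_gap":1},
  {"sx":0.2188,"sy":-0.0013,"sz":0.0675,"dry":0.1109,"finger_gap":1},
  {"sx":0.2188,"sy":-0.0013,"sz":0.0675,"dry":0.1109,"finger_gap":1},
])

```text
time_s: 5.3
eef_pos: [0.4424, -0.3354, 0.118]
eef_rot: [-0.016, 0.939, 0.045, 0.34]
wrist_force: [-0.2, -1.3, 1.3]
opening: 0.999
grasp_force: 0.0
```

```bash
python3 go.py case 29.3 0 64.6 40
```

```text
d [0.0003 0.0006 0.0698] rv [-0.     0.003  0.001]
local now [-15.6   0.6 118. ] pitch 39.8 F [-0.2 -1.3  1.3] t 5.3
```

Scaled: 0.07 m / 0.8 = 0.0875, 0.065 m / 0.8 = 0.0813.

Request:
creep_tool([
  {"sy":0.0006,"sz":0.0375,"finger_gap":1},
  {"sy":0.0006,"sz":0.0688,"finger_gap":1},
  {"sy":0.0006,"sz":0.0813,"finger_gap":1},
  {"sy":0.0006,"sz":0.0875,"finger_gap":1},
  {"sy":0.0006,"sz":0.0875,"finger_gap":1},
])

```text
time_s: 5.92
eef_pos: [0.4869, -0.3321, 0.0647]
eef_rot: [-0.015, 0.939, 0.045, 0.341]
wrist_force: [0.5, -0.3, 0.1]
opening: 1.001
grasp_force: 0.0
```

```bash
python3 go.py case 29.3 0 64.6 40
```

```text
d [ 0.0002 -0.0004  0.0003] rv [0.002 0.001 0.   ]
local now [29.  -0.4 64.7] pitch 40.0 F [ 0.5 -0.3  0.1] t 5.925
```

Request:
creep_tool([
  {"finger_gap":0},
  {"finger_gap":0},
  {"finger_gap":0},
  {"finger_gap":0},
  {"finger_gap":0},
  {"finger_gap":0},
])

```text
time_s: 6.68
eef_pos: [0.4866, -0.332, 0.0642]
eef_rot: [-0.016, 0.939, 0.044, 0.341]
wrist_force: [-4.6, 1.2, 5.8]
opening: 0.545
grasp_force: 62.3
```

```bash
python3 go.py case 29.3 0 64.6 40
python3 - <<'E'
from h import *
a=eyes.camera("top"); b=eyes.camera("side")
c=cv2.resize(a[210:310,260:340],None,fx=4.5,fy=4.5,interpolation=cv2.INTER_CUBIC); d=cv2.resize(b[160:250,290:380],None,fx=4.8,fy=4.8,interpolation=cv2.INTER_CUBIC)
h=min(len(c),len(d)); im=np.hstack([c[:h],d[:h]])
im=(im.astype(float)**.7*255**.3).astype(np.uint8)
cv2.imwrite("pics/p3.png",im)
E
```

```text
d [ 0.0008 -0.0002  0.0001] rv [ 0.001  0.001 -0.001]
local now [28.7 -0.2 64.2] pitch 40.0 F [-4.6  1.2  5.8] t 6.675
```

View pics/p3.png

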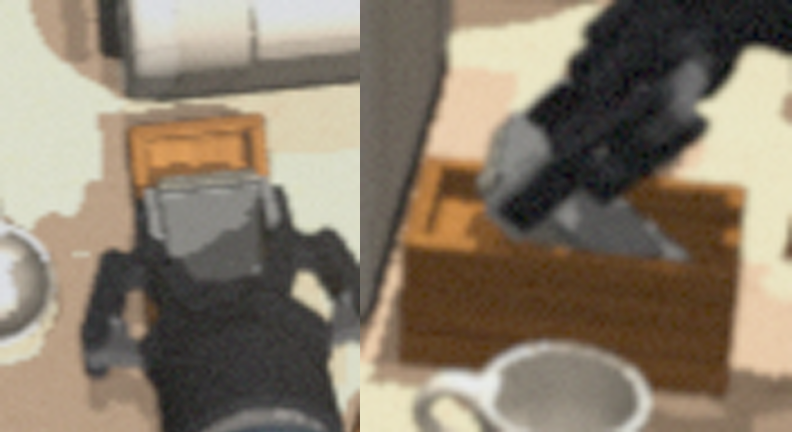

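Scaled: -0.115 m / 0.8 = -0.1438, 0.1 m / 0.8 = 0.125.

Request:
creep_tool([
  {"sx":0.01,"sz":-0.005,"finger_gap":0},
  {"sx":0.02,"sz":-0.0175,"finger_gap":0},
  {"sx":0.0363,"sz":-0.035,"finger_gap":0},
  {"sx":0.06,"sz":-0.0625,"finger_gap":0},
  {"sx":0.0925,"sz":-0.1025,"finger_gap":0},
  {"sx":0.125,"sz":-0.1438,"finger_gap":0},
  {"sx":0.125,"sz":-0.1438,"finger_gap":0},
])

```text
time_s: 7.65
eef_pos: [0.4903, -0.3331, 0.2205]
eef_rot: [-0.013, 0.938, 0.045, 0.342]
wrist_force: [-0.5, 0.3, -2.8]
opening: 0.549
grasp_force: 62.1
```

```bash
python3 go.py base 20 0 160 0
```

```text
d [ 0.0429 -0.229   0.1129] rv [-0.047 -0.699  0.152]
local now [ -48.7 -242.1  220.5] pitch 39.8 F [-0.5  0.3 -2.8] t 7.65
```

Scaled: -0.2305 m / 0.8 = -0.2881, -0.228 m / 0.8 = -0.285, -0.699 rad / 6.2832 = -0.1112.

```bash
python3 go.py base 41 0 90 0
```

```text
d [ 0.0137 -0.2262  0.1798] rv [-0.047 -0.699  0.152]
local now [ -48.7 -242.1  220.5] pitch 39.8 F [-0.5  0.3 -2.8] t 7.65
```

Request:
creep_tool([
  {"sy":-0.075,"sz":-0.0125,"finger_gap":0},
  {"sx":0.0125,"sy":-0.15,"sz":-0.0125,"drx":-0.0016,"dry":-0.0223,"drz":0.0048,"finger_gap":0},
  {"sx":0.025,"sy":-0.2188,"sz":-0.0125,"drx":-0.0032,"dry":-0.0509,"drz":0.0111,"finger_gap":0},
  {"sx":0.05,"sy":-0.285,"sz":0.025,"drx":-0.0056,"dry":-0.0796,"drz":0.0175,"finger_gap":0},
  {"sx":0.0625,"sy":-0.285,"sz":0.0875,"drx":-0.0075,"dry":-0.1082,"drz":0.0242,"finger_gap":0},
  {"sx":0.0175,"sy":-0.2881,"sz":0.225,"drx":-0.0075,"dry":-0.1112,"drz":0.0242,"finger_gap":0},
  {"sx":0.0175,"sy":-0.2881,"sz":0.225,"drx":-0.0075,"dry":-0.1112,"drz":0.0242,"finger_gap":0},
  {"sx":0.0175,"sy":-0.2881,"sz":0.225,"drx":-0.0075,"dry":-0.1112,"drz":0.0242,"finger_gap":0},
  {"sx":0.0175,"sy":-0.2881,"sz":0.225,"drx":-0.0075,"dry":-0.1112,"drz":0.0242,"finger_gap":0},
])

```text
time_s: 8.78
eef_pos: [0.5927, -0.0898, 0.0863]
eef_rot: [-0.004, 1.0, -0.031, -0.003]
wrist_force: [-0.0, -0.4, -1.9]
opening: 0.548
grasp_force: 63.6
```

```bash
python3 go.py base 41 0 90 0
```

```text
d [ 0.0026  0.0071 -0.0038] rv [-0.008  0.006  0.   ]
local now [38.4  7.1 86.3] pitch -0.3 F [-0.  -0.4 -1.9] t 8.775
```

Scaled: 0.0071 m / 0.8 = 0.0089, -0.004 m / 0.8 = -0.005, -0.008 rad / 6.2832 = -0.0013.

Request:
creep_tool([
  {"sx":0.0033,"sy":0.0089,"sz":-0.005,"drx":-0.0013,"dry":0.001,"finger_gap":0},
  {"sx":0.0033,"sy":0.0089,"sz":-0.005,"drx":-0.0013,"dry":0.001,"finger_gap":0},
  {"sx":0.0033,"sy":0.0089,"sz":-0.005,"drx":-0.0013,"dry":0.001,"finger_gap":0},
])

```text
time_s: 9.15
eef_pos: [0.5964, -0.0981, 0.093]
eef_rot: [0.001, 1.0, -0.031, 0.003]
wrist_force: [0.4, -0.7, -4.0]
opening: 0.547
grasp_force: 63.7
```

```bash
python3 go.py base 41 0 90 0
python3 - <<'E'
from h import *
a=eyes.camera("top"); b=eyes.camera("side")
c=cv2.resize(a[185:270,165:240],None,fx=5,fy=5,interpolation=cv2.INTER_CUBIC); d=cv2.resize(b[230:330,200:300],None,fx=4.25,fy=4.25,interpolation=cv2.INTER_CUBIC)
im=np.hstack([c,d]); im=(im.astype(float)**.7*255**.3).astype(np.uint8)
cv2.imwrite("pics/p4.png",im); print(im.shape)
x,y,a=.554,-.0945,-.062
L=[(s*55,t*24,94) for s,t in((1,1),(1,-1),(-1,-1),(-1,1))]+[(s*55,t*24,109) for s,t in((1,1),(1,-1),(-1,-1),(-1,1))]
w=np.array([x,y,0])+R.from_euler("z",a).apply(np.array(L)/1000)
print(((proj("top",w)-[165,185]+.5)*5).round(),((proj("side",w)-[200,230]+.5)*4.25+[375,0]).round())
E
```

```text
d [-0.0015 -0.0009  0.003 ] rv [ 0.002 -0.005 -0.001]
local now [42.5 -0.9 93. ] pitch 0.3 F [ 0.4 -0.7 -4. ] t 9.15
(425, 800, 3)
[[101.  48.]
 [212.  54.]
 [193. 312.]
 [ 80. 305.]
 [ 93.  42.]
 [206.  49.]
 [186. 312.]
 [ 72. 305.]] [[384. 118.]
 [443.  42.]
 [725. 105.]
 [677. 188.]
 [380.  84.]
 [440.   9.]
 [725.  71.]
 [676. 153.]]
```

View pics/p4.png

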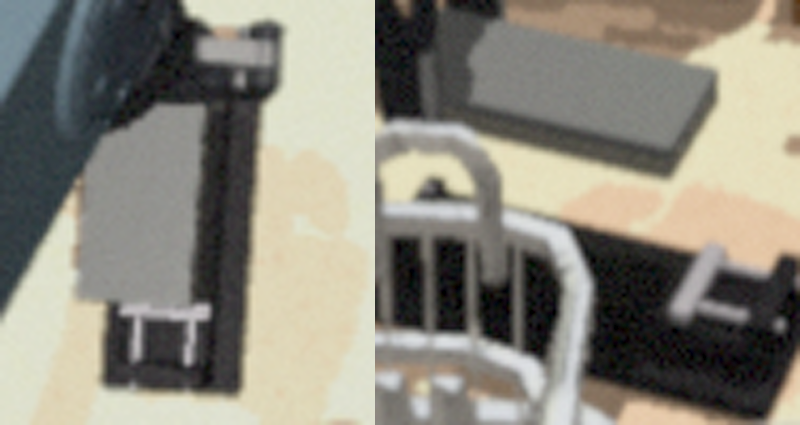

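The near end of the stone is at crop top (78,297)/(190,306) and side (717,71)/(668,152). It hangs level and sits about 1.5 mm farther +x and 1 mm to −y than assumed.

```bash
python3 go.py base 48.2 1 60 8;  python3 go.py base 48.2 1 40 8
```

```text
d [ 0.0061 -0.0015  0.0319] rv [ 0.001  0.136 -0.   ]
local now [42.  -0.5 91.9] pitch 0.2 F [ 0.3  0.1 -3.5] t 9.25
d [ 0.006  -0.0016  0.0519] rv [ 0.001  0.136 -0.   ]
local now [42.  -0.5 91.9] pitch 0.2 F [ 0.3  0.1 -3.5] t 9.25
```

Scaled: 0.05 m / 0.8 = 0.0625, 0.045 m / 0.8 = 0.0563, 0.136 rad / 6.2832 = 0.0216.

Request:
creep_tool([
  {"sx":0.0075,"sy":-0.0019,"drx":0.0002,"dry":0.0216,"finger_gap":0},
  {"sx":0.0075,"sy":-0.0019,"sz":0.025,"drx":0.0002,"dry":0.0216,"finger_gap":0},
  {"sx":0.0075,"sy":-0.0019,"sz":0.0438,"drx":0.0002,"dry":0.0216,"finger_gap":0},
  {"sx":0.0075,"sy":-0.0019,"sz":0.0563,"drx":0.0002,"dry":0.0216,"finger_gap":0},
  {"sx":0.0075,"sy":-0.0019,"sz":0.0625,"drx":0.0002,"dry":0.0216,"finger_gap":0},
  {"sx":0.0075,"sy":-0.0019,"sz":0.0625,"drx":0.0002,"dry":0.0216,"finger_gap":0},
  {"sx":0.0075,"sy":-0.0019,"sz":0.0625,"drx":0.0002,"dry":0.0216,"finger_gap":0},
])

```text
time_s: 10.12
eef_pos: [0.6024, -0.0963, 0.0414]
eef_rot: [0.002, 0.997, -0.031, 0.069]
wrist_force: [0.0, 0.2, -2.5]
opening: 0.542
grasp_force: 63.6
```

```bash
python3 go.py base 48.2 1 40 8;python3 go.py base 36 1 39 8
```

```text
d [-0.0004  0.0002  0.0013] rv [-0.     0.001  0.   ]
local now [48.5  1.2 41.4] pitch 8.0 F [ 0.   0.2 -2.5] t 10.125
d [-0.0127  0.0002  0.0006] rv [-0.     0.001  0.   ]
local now [48.5  1.2 41.4] pitch 8.0 F [ 0.   0.2 -2.5] t 10.125
```

Scaled: 0.002 m / 0.8 = 0.0025, 0.001 m / 0.8 = 0.0013.

Request:
creep_tool([
  {"sz":0.0013,"finger_gap":0},
  {"sz":0.0025,"finger_gap":0},
  {"sz":0.0025,"finger_gap":0},
], only="force|pos")

```text
eef_pos: [0.6022, -0.0962, 0.0389]
wrist_force: [0.5, -1.1, -3.6]
grasp_force: 63.6
```

Request:
creep_tool([
  {"sz":0.0009,"finger_gap":0},
  {"sz":0.0019,"finger_gap":0},
  {"sz":0.0019,"finger_gap":0},
], only="force|pos")

```text
eef_pos: [0.6025, -0.0963, 0.0375]
wrist_force: [0.1, 0.5, -2.2]
grasp_force: 63.8
```

Scaled: 0.001 m / 0.8 = 0.0013.

Request:
creep_tool([
  {"sz":0.0013,"finger_gap":0},
  {"sz":0.0013,"finger_gap":0},
], only="force|pos")

```text
eef_pos: [0.6027, -0.0963, 0.0367]
wrist_force: [-0.3, -0.1, -0.2]
grasp_force: 64.1
```

Request:
creep_tool([
  {"sz":0.0013,"finger_gap":0},
  {"sz":0.0013,"finger_gap":0},
], only="force|pos")

```text
eef_pos: [0.6028, -0.0963, 0.0358]
wrist_force: [-0.6, 0.8, 3.1]
grasp_force: 64.4
```

Request:
creep_tool([
  {"sz":0.0013,"finger_gap":0},
  {"sz":0.0013,"finger_gap":0},
], only="force|pos")

```text
eef_pos: [0.6032, -0.0963, 0.0347]
wrist_force: [-0.9, 1.3, 4.0]
grasp_force: 64.5
```

Scaled: -0.009 m / 0.8 = -0.0113, -0.007 m / 0.8 = -0.0088.

Request:
creep_tool([
  {"sx":-0.0038,"sz":-0.0023,"finger_gap":0},
  {"sx":-0.0063,"sz":-0.0026,"finger_gap":0},
  {"sx":-0.0088,"sz":-0.003,"finger_gap":0},
  {"sx":-0.0113,"sz":-0.0033,"finger_gap":0},
  {"sx":-0.0113,"sz":-0.0033,"finger_gap":0},
], only="force|pos")

```text
eef_pos: [0.5954, -0.0962, 0.0368]
wrist_force: [8.0, -0.1, -0.5]
grasp_force: 63.9
```

```bash
python3 go.py base 36 1 36 8
```

```text
d [-0.0055 -0.0001  0.    ] rv [ 0.001 -0.003 -0.   ]
local now [41.5  0.9 36.8] pitch 8.2 F [ 8.  -0.1 -0.5] t 12.25
```

Request:
creep_tool([
  {"sx":-0.0019,"sz":-0.0003,"finger_gap":0},
  {"sx":-0.0038,"sz":-0.0005,"finger_gap":0},
  {"sx":-0.0038,"sz":-0.0005,"finger_gap":0},
], only="force|pos")

```text
eef_pos: [0.5931, -0.0961, 0.0371]
wrist_force: [7.7, 0.4, 0.0]
grasp_force: 63.8
```

```bash
python3 go.py base 36 1 36 8
```

```text
d [-0.0033 -0.0001  0.0006] rv [ 0.001 -0.004 -0.   ]
local now [39.1  0.9 37.1] pitch 8.3 F [7.7 0.4 0. ] t 12.625
```

Scaled: -0.004 m / 0.8 = -0.005, -0.003 m / 0.8 = -0.0038.

Request:
creep_tool([
  {"sx":-0.0019,"sz":-0.0003,"finger_gap":0},
  {"sx":-0.0038,"sz":-0.0005,"finger_gap":0},
  {"sx":-0.005,"sz":-0.0006,"finger_gap":0},
  {"sx":-0.005,"sz":-0.0006,"finger_gap":0},
], only="force|pos")

```text
eef_pos: [0.59, -0.096, 0.0375]
wrist_force: [11.0, 1.2, -1.4]
grasp_force: 63.8
```

```bash
python3 go.py base 35.5 1 36 8
python3 - <<'E'
from h import *
a=eyes.camera("top"); b=eyes.camera("side")
c=cv2.resize(a[185:270,165:240],None,fx=5,fy=5,interpolation=cv2.INTER_CUBIC); d=cv2.resize(b[230:330,200:300],None,fx=4.25,fy=4.25,interpolation=cv2.INTER_CUBIC)
im=np.hstack([c,d]); im=(im.astype(float)**.7*255**.3).astype(np.uint8)
cv2.imwrite("pics/p5.png",im)
E
```

```text
d [-0.0007 -0.0002  0.0014] rv [ 0.001 -0.006 -0.001]
local now [36.   0.8 37.5] pitch 8.4 F [11.   1.2 -1.4] t 13.125
```

View pics/p5.png

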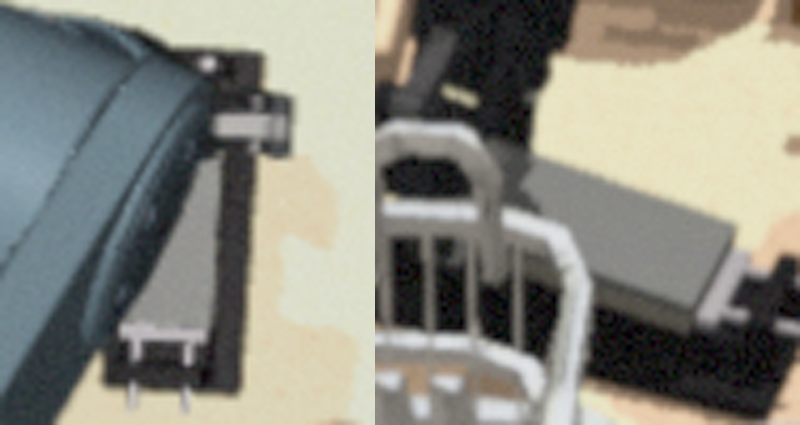

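Top crop: the jaw is pushed back from row 306 to about 326, roughly 9 mm, which fits the 11 N reading. The stone is squarely against it. Tilting the held end down now.

Scaled: 0.0075 m / 0.8 = 0.0094, 0.0045 m / 0.8 = 0.0056, -0.085 rad / 6.2832 = -0.0135.

Request:
creep_tool([
  {"sx":-0.0019,"sz":0.0025,"dry":-0.0032,"finger_gap":0},
  {"sx":-0.0023,"sz":0.0056,"dry":-0.008,"finger_gap":0},
  {"sx":-0.0025,"sz":0.0094,"dry":-0.0135,"finger_gap":0},
  {"sx":-0.0025,"sz":0.0094,"dry":-0.0135,"finger_gap":0},
], only="force|pos")

```text
eef_pos: [0.5892, -0.0959, 0.0292]
wrist_force: [11.3, 1.2, -1.3]
grasp_force: 63.7
```

```bash
python3 go.py base 35.5 1 24 0
```

```text
d [-0.     -0.0002  0.0052] rv [ 0.001 -0.06  -0.   ]
local now [35.2  0.8 29.2] pitch 3.5 F [11.3  1.2 -1.3] t 13.725
```

Scaled: 0.0045 m / 0.8 = 0.0056, 0.0035 m / 0.8 = 0.0044, -0.06 rad / 6.2832 = -0.0095.

Request:
creep_tool([
  {"sz":0.0025,"dry":-0.0032,"finger_gap":0},
  {"sz":0.0044,"dry":-0.0064,"finger_gap":0},
  {"sz":0.0056,"dry":-0.0095,"finger_gap":0},
  {"sz":0.0056,"dry":-0.0095,"finger_gap":0},
], only="force|pos")

```text
eef_pos: [0.5892, -0.0958, 0.0249]
wrist_force: [8.3, 1.8, 1.6]
grasp_force: 64.2
```

```bash
python3 go.py base 35.5 1 24 0
```

```text
d [ 0.0003 -0.0001  0.0009] rv [ 0.001 -0.    -0.   ]
local now [35.2  0.9 24.9] pitch 0.0 F [8.3 1.8 1.6] t 14.225
```

Scaled: 0.001 m / 0.8 = 0.0013.

Request:
creep_tool([
  {"sz":0.0013,"finger_gap":0},
  {"sz":0.0013,"finger_gap":0},
], only="force|pos")

```text
eef_pos: [0.5892, -0.0959, 0.0249]
wrist_force: [5.2, 1.6, 7.6]
grasp_force: 64.9
```

Request:
creep_tool([
  {"sz":0.0013,"finger_gap":0},
  {"sz":0.0013,"finger_gap":0},
], only="force|pos")

```text
eef_pos: [0.5892, -0.0959, 0.0249]
wrist_force: [1.8, 2.5, 15.6]
grasp_force: 65.8
```

```bash
python3 go.py base 35.5 1 24 0
```

```text
d [ 0.0003 -0.0002  0.0009] rv [ 0.001 -0.001 -0.   ]
local now [35.2  0.8 24.9] pitch 0.0 F [ 1.8  2.5 15.6] t 14.725
```

Scaled: 0.003 m / 0.8 = 0.0038, 0.002 m / 0.8 = 0.0025.

Request:
creep_tool([
  {"sx":0.0013,"sz":-0.0019,"finger_gap":0},
  {"sx":0.0025,"sz":-0.0019,"finger_gap":0},
  {"sx":0.0038,"sz":-0.0019,"finger_gap":0},
  {"sx":0.0038,"sz":-0.0019,"finger_gap":0},
], only="force|pos")

```text
eef_pos: [0.591, -0.0959, 0.0248]
wrist_force: [1.4, 1.1, 9.1]
grasp_force: 65.0
```

Request:
creep_tool([
  {"sx":0.0013,"finger_gap":0},
  {"sx":0.0025,"finger_gap":0},
  {"sx":0.0025,"finger_gap":0},
], only="force|pos")

```text
eef_pos: [0.5927, -0.0961, 0.0249]
wrist_force: [1.2, 2.1, 9.1]
grasp_force: 65.1
```

```bash
python3 go.py base 39.5 0 25 0
```

```text
d [ 0.0008  0.0008 -0.0001] rv [ 0.001  0.003 -0.   ]
local now [38.7  0.8 24.9] pitch -0.1 F [1.2 2.1 9.1] t 15.6
```

The rows are not in the units I measure in: shifts go in shares of 0.8 m and turns go in shares of 2 pi rad. I convert before sending: 0.001 m / 0.8 = 0.0013, -0.0005 m / 0.8 = -0.0006.

Request:
creep_tool([
  {"sx":0.0013,"sz":-0.0006,"finger_gap":0},
  {"sx":0.0013,"sz":-0.0006,"finger_gap":0},
], only="force|pos")

```text
eef_pos: [0.5936, -0.0961, 0.0249]
wrist_force: [2.2, 1.1, 5.8]
grasp_force: 64.8
```

Request:
creep_tool([
  {"sx":0.0013,"finger_gap":0},
  {"sx":0.0013,"finger_gap":0},
], only="force|pos")

```text
eef_pos: [0.5942, -0.0961, 0.0249]
wrist_force: [0.4, 1.5, 8.5]
grasp_force: 65.0
```

```bash
python3 go.py base 39.5 0 25 0
```

```text
d [-0.0007  0.0009 -0.0001] rv [0.001 0.004 0.   ]
local now [40.2  0.9 24.9] pitch -0.2 F [0.4 1.5 8.5] t 16.1
```

Scaled: -0.0005 m / 0.8 = -0.0006.

Request:
creep_tool([
  {"sz":-0.0006,"finger_gap":0.6},
  {"sz":-0.0006,"finger_gap":0.75},
  {"sz":-0.0006,"finger_gap":0.8},
  {"sz":-0.0006,"finger_gap":0.8},
  {"sz":-0.0006,"finger_gap":0.8},
])

```text
time_s: 16.73
eef_pos: [0.5926, -0.0956, 0.0238]
eef_rot: [-0.0, 1.0, -0.031, -0.004]
wrist_force: [0.3, 0.5, 0.2]
opening: 0.801
grasp_force: 0.0
```

Request:
creep_tool([
  {"sz":-0.025,"finger_gap":0.8},
  {"sz":-0.0625,"finger_gap":0.8},
  {"sz":-0.1375,"finger_gap":0.8},
  {"sz":-0.2125,"finger_gap":0.8},
  {"sx":-0.075,"sz":-0.25,"finger_gap":0.8},
  {"sx":-0.15,"sz":-0.25,"finger_gap":0.8},
  {"sx":-0.2125,"sz":-0.25,"finger_gap":0.8},
  {"sx":-0.25,"sy":0.0625,"sz":-0.25,"finger_gap":0.8},
  {"sx":-0.25,"sy":0.125,"sz":-0.25,"finger_gap":0.8},
  {"sx":-0.25,"sy":0.1875,"sz":-0.25,"finger_gap":0.8},
])

```text
time_s: 17.98
eef_pos: [0.3851, -0.2347, 0.2275]
eef_rot: [0.001, 1.0, -0.031, -0.002]
wrist_force: [0.8, 0.6, -0.2]
opening: 0.801
grasp_force: 0.0
```

```bash
python3 - <<'E'
from h import *
a=eyes.camera("top"); b=eyes.camera("side")
c=cv2.resize(a[185:290,165:265],None,fx=4,fy=4,interpolation=cv2.INTER_CUBIC); d=cv2.resize(b[240:325,200:294],None,fx=4.25,fy=5,interpolation=cv2.INTER_CUBIC)[:420]
im=np.hstack([c,d]); im=(im.astype(float)**.7*255**.3).astype(np.uint8)
cv2.imwrite("pics/p6.png",im[:, :800])
E
```

```text
(no output)
```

View pics/p6.png

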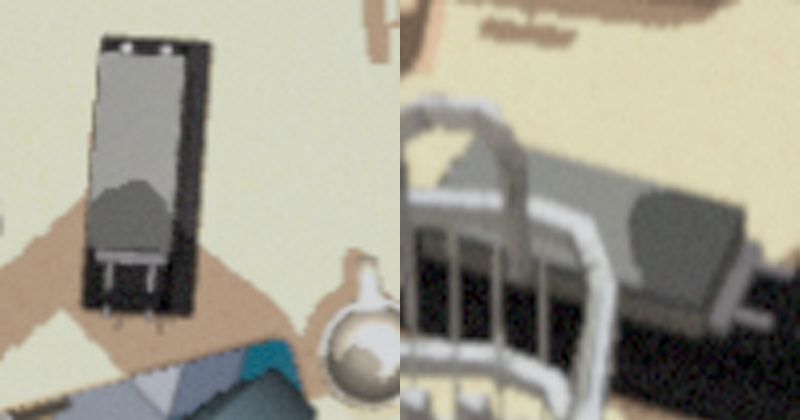

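The stone lies flat between stop and jaw. The jaw face is at row 247.5 against 244.6 at rest, about 5 mm back, so the stone is clamped. The mug hasn't moved, so I'm handing in.

Request:
creep_tool([
  {"finger_gap":0.8},
  {"finger_gap":0.8},
], lines="1,1")

```text
time_s: 18.32
```

```bash
python3 -c "
from bench import ctrl, eyes, job, status
print(job.hand_in())"
```

```text
the job is handed in; nothing more can be done
None
```

The stone is out of its case and clamped flat on the sharpening base, with the jaw about 5 mm back in the last picture; the gripper is open and clear, and I handed the job in at 18.3 s.

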